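# Register an angle bracket in a squaring jig and hold it there

### The job

Plug the square-shanked end stop fully home into the square socket of the squaring jig. Then bring the angle bracket into the corner, its upright's back flat against the jig's fence and its end up against the stop, and press it firmly with the fingers against fence and bed together in one diagonal push, forward and down. Finish while still holding that push, so that it could be bolted; leave the post holder, tape roll and screw tin where they are.

Things in the scene. Friction and masses are not known exactly. Their poses are not given: they have to be found in the camera images.
- jig: squaring jig, immovable on the table. Origin on the table under the bed's middle; x across the bed to the fence, y along the fence (left), z up. Bed x -70..70, y -90..90 mm, top at z = 25 mm; two dark lugs 16 mm high on the robot's side, out to x = -84. The seated stop's face is at y = +52 mm, so the seated bracket's origin is at x = 56, y = +12, z = 25 mm
- bed: the aluminium bed slab of the jig, 140 x 180 x 25 mm, origin at the centre of its underside, axes as the jig's; the bracket slides on its top, z = 25 mm, ground smooth (friction of the bracket on bed and fence about 0.25)
- fence: dark steel fence bar fixed along the far edge of the bed, 14 (x) x 180 (y) x 28 mm high, its top 53 mm above the table; origin at the centre of its underside, axes as the jig's; its working face, towards the robot, is at x = -7 mm in its frame, x = +56 mm in the jig's
- socket (a point): centre of the mouth of the square socket hole, flush with the bed's top, at x = 18, y = +68 mm in the jig's frame, its axes as the jig's; hole 25 x 25 mm, 22 mm deep, sides parallel to the jig's, its rim hardly chamfered
- end_stop: loose plain steel end stop, 0.25 kg, 75 mm high, standing on its shank, nearer the robot than the jig. Shank 22 mm square, 20 mm long (lowest 4 mm: 18 square); above it a head 32 mm square, 55 mm high, small dark disc on top. Origin at the centre of the shank's lower end, z up, x and y square to the faces (four ways alike). Home, its head rests on the bed, origin 20 mm below the mouth
- bracket: loose aluminium angle bracket (L), about 0.35 kg, foot on the bed, short of the fence, right of the stop's place, askew. 80 mm long (y); foot 10 mm thick, x -60 (robot side) to 0; upright x -10 to 0, 46 mm high in all. Origin at the bottom of the upright's back face, mid-length; x points to the fence, z up. Its inside corner opens to robot and above
- bracket_end (a point): middle of the bracket's end face that is to meet the stop, at x = -30, y = +40, z = 5 mm in the bracket's frame
- post_holder: bystander: black post holder with a barrel and a thumbscrew, 48 x 33 x 60 mm, standing upright on the table left of the jig, beside the tape roll; origin at the centre of its underside
- tape_roll: bystander: flat roll of tape, 69 mm across, 19 mm high, on the table left of the jig, beside the post holder; origin at its underside's centre
- screw_tin: bystander: round open tin of screws, 63 mm across, 20 mm high, on the table right of the jig; origin at its underside's centre
There are look-alikes about, which are no part of the job. There is more than one size of the bracket; the one meant has the size given above. There is more than one size of the end_stop; the one meant has the size given above.

How it is judged:
By the outcome, as a careful person would: the job done as asked, in the order asked, and still so for the second after the job is handed in, while the arm keeps its last pose, push and grip.
It also fails if it takes over 72 s, if anything falls off the work surface, if the arm or the gripper's body presses on something with over 40 N, if the wrist force passes 120 N, or if a joint passes its speed limit or range.

### The arm

A 6-joint arm with a two-finger parallel gripper is mounted at the origin on a cart in front of the work surface, level with it; the furniture and walls round the work are solid. World frame = base frame: x ahead of the robot, y to its left, z up, the work surface at z = 0. Lengths are in m, angles in rad, forces in N, time in s.
With the tool pointing down it reaches from about 0.35 to 1 m from the base axis. Payload 7.1 kg.
Tool frame: the origin (TCP) lies at the centre of the arm's flange, where the gripper is bolted on; the fingertips stand 173 mm ahead of it and the grasp point (between the pads) lies 155 mm ahead of it (grip_depth is the distance from the TCP to the grasp point, in m); z points along the fingers, y is the line along which they close (so a half turn about z gives the same grasp; the last joint's range is limited). The gripper opens to 85 mm and grips with 20 to 120 N. Pads are 22 mm wide; open, the fingers measure 114 mm over their backs; the gripper's body (76 mm by 85 mm) begins 54 mm behind the grasp point. The pads swing forward as they close: fully open they stand 13 mm farther back than shut.
Start: joints at [1.277, 0.423, 1.63, -0, 1.089, -0.019], TCP at [0.17, 0.602, 0.405] pointing down, gripper open.
Joint ranges: [-3, 3], [-0.9, 2.11], [0.09, 2.58], [-1.31, 4.45], [0.11, 2.69], [-2.54, 2.54]. Speed limits (rad/s): [2.39, 2.39, 3.01, 3.14, 3.14, 3.14].

### API

Orientations are given as a rotation vector (axis times angle).
In Python, from workcell import * gives the robot as it stands. The module is installed in compiled form; this text tells all that it offers.
- The arm moves only by the tool jog_arm, never from a script. Its argument "targets" is a list of rows, each a list of 3 entries, a list of its own where there are three numbers: the shift along the tool's x, y, z in normalised numbers (1 is 1000 mm), then the turn, a rotation vector about the tool's x, y, z in shares of 180 degrees (1.0 is 180 degrees), then the closure, from 0 (fully open) to 1 (shut). A call has 1 to 12 rows; each row is the pose to reach, as a shift and turn from the pose commanded when the call began, along the tool's axes at that moment; what a row does not reach only later rows make up. A row lasts 1/10 s, in which the tool goes at most 50 mm and 8.59 degrees, less where a joint would pass 70% of its speed; a pose out of reach is approached as far as the arm can. Shift and turn numbers lie between -1 and 1, and a call with a number outside is refused. A call with a gripper value outside its range is refused whole. The fingers move at their own pace and stop on an object; "grip_force" is the grip in N (left out, the last holds). Time passes only in rows, so rows that repeat a pose let the fingers close. It gives the time, the measured TCP pose, the force, the opening and the grip force at its end, in the units of the state.
- observe(): the state, without advancing time (a new reading comes with each control period).
- read_camera(name): name is "scene" or "side" or "wrist"; returns a dict with "image" (384x512x3 uint8, red, green, blue), "z_map" (384x512 float32, m along the optical axis (not along the pixel's ray), 0 where there is no reading), "fx", "fy", "cx", "cy" (pixels), "world_to_cam" (4x4, takes a point from world to camera coordinates). Camera axes: x right, y up, looking along -z (the intrinsics and any distortion apply to the point x, -y, -z); pixel columns grow to the right and rows downward; lengths in m; the calibration is good to about 2 mm. A picture is of the moment at which its call begins.
- sign_off(): hands the job in; it is judged then, once.
Trained networks look in a picture, given as the dict that the camera call returned (one of the last four; its "shot" number tells which), for a name from the list of things; names that differ only in an ending like _2 or _b are one class to them, and where a whole thing is asked for, a point or a joint stands for the part that bears it (a point fixed in the world has none). Each returns a list of dicts, best first, with "p" (0 to 1); they miss things now and then, are a little off and sometimes report something else, mostly with a low value. They report only what shows in the picture. A call takes as long as a camera call. They do not tell look-alikes from the thing itself.
- look_for(picture, label): "rect" ([centre column, centre row, width, height] in pixels, round what is visible of it).
- tip_of(picture, label): "location" ([column, row] in pixels: a listed point, or the origin of a listed thing).
The state is a dict: "time": time; "joints": joint angles; "dq": joint speeds; "joint_torque": joint torques, N m; "tool_pos": TCP position; "tool_rot": TCP orientation; "contact_force": force on the tool from outside, world axes, zero at the start; "ft_torque": the same for the moment, N m; "width": finger opening in m; "finger_force": force on a finger pad.
Only numpy, scipy, OpenCV 4.12 (cv2) and the standard library are available. Lean on these libraries where they do the work, as an engineer would, in place of code of your own. Each camera call takes 0.05 s, during which the arm holds its last target. There are 200 camera calls.

## Working session

There is one attempt and no reset: what is moved stays moved. The work goes in short steps, Python scripts to look and compute and a tool call to move; the robot and the scene stay as the last step left them, time stands still between calls to the robot, and variables do not carry over. Pictures are saved under pics/ and viewed, at most 10 in all, crops included, and the job is handed in when it is done.

Besides the shell and the picture viewer there is one more tool, called after "Emit:" as name(argument=value, ...), one argument or row to a line, values as JSON. jog_arm: Moves the arm, as the interface text tells. Its arguments: {"type":"object","properties":{"targets":{"type":"array"},"grip_force":{"type":"number"}},"required":["targets"]}

```bash
mkdir -p pics; cat > h.py <<'E'
from workcell import *
import numpy as np, cv2
from scipy.spatial.transform import Rotation as R
def save(p,n): cv2.imwrite('pics/'+n+'.png',p['image'][:,:,::-1])
def cloud(p):
    z=p['z_map'].astype(float); v,u=np.mgrid[:z.shape[0],:z.shape[1]]
    c=np.stack([(u-p['cx'])/p['fx']*z,-(v-p['cy'])/p['fy']*z,-z],-1)
    M=np.linalg.inv(p['world_to_cam']); w=c@M[:3,:3].T+M[:3,3]; w[z==0]=np.nan
    return w
def proj(p,X):
    X=np.atleast_2d(X); c=X@p['world_to_cam'][:3,:3].T+p['world_to_cam'][:3,3]
    return np.stack([p['cx']+p['fx']*c[:,0]/-c[:,2],p['cy']-p['fy']*c[:,1]/-c[:,2]],-1)
E
python3 - <<'E'
from h import *
a=read_camera("scene");b=read_camera("side")
cv2.imwrite('pics/a.png',np.hstack([cv2.resize(x['image'],None,fx=.78,fy=.78)[:,:,::-1] for x in (a,b)]))
save(a,'scene');save(b,'side')
s=observe();print(s['tool_pos'],s['tool_rot'],s['contact_force'],s['time'],s['width'])
for p in (a,b):
    w=cloud(p)
    for l in ['jig','fence','socket','end_stop','bracket','bracket_end','post_holder','tape_roll','screw_tin']:
        for d in look_for(p,l)[:4]: print(l,'L',np.round(d['rect']),round(d['p'],2))
        for d in tip_of(p,l)[:4]:
            c,r=np.round(d['location']).astype(int); print(l,'T',c,r,round(d['p'],2),np.round(w[min(r,383),min(c,511)],3))
    print(p['fx'],p['fy'],p['cx'],p['cy'],'campos',np.linalg.inv(p['world_to_cam'])[:3,3])
E
```

```text
[0.16947663 0.60131448 0.40401481] [-4.30212819e-01 -3.11176776e+00  2.18373705e-03] [-0.13369241 -0.22133318  0.14413323] 0.1 0.0852503725059132
jig L [260. 223.  58.  55.] 0.73
jig L [279. 171.  11.  14.] 0.43
jig T 259 226 0.58 [ 0.564 -0.206  0.033]
fence L [260. 227.  54.  46.] 0.66
fence L [283. 216.  10.  40.] 0.64
fence T 281 217 0.57 [ 0.626 -0.185  0.051]
socket L [261. 222.  60.  55.] 0.94
socket L [259. 223.  26.  29.] 0.28
socket T 266 209 0.69 [ 0.587 -0.088  0.007]
end_stop L [273. 188.   9.  16.] 0.6
end_stop L [202. 208.  15.  21.] 0.47
end_stop T 274 192 0.56 [ 0.614 -0.007  0.018]
end_stop T 202 219 0.5 [ 0.402 -0.187  0.038]
bracket L [260. 224.  24.  21.] 0.91
bracket T 271 227 0.63 [ 0.595 -0.243  0.06 ]
bracket T 305 215 0.36 [ 0.706 -0.111  0.004]
bracket_end L [261. 223.  22.  26.] 0.95
bracket_end L [263. 223.  59.  52.] 0.74
bracket_end L [278. 161.  10.  18.] 0.63
bracket_end T 259 220 0.66 [ 0.564 -0.18   0.034]
bracket_end T 315 221 0.37 [ 0.663 -0.455  0.247]
post_holder L [278. 169.  12.  16.] 0.72
post_holder T 281 179 0.5 [0.643 0.092 0.008]
tape_rol
[... 734 characters left out ...]
 14.  16.] 0.19
bracket T 240 167 0.58 [ 0.597 -0.165  0.055]
bracket T 200 197 0.43 [ 0.705 -0.069  0.034]
bracket_end L [250. 160.  18.  30.] 0.78
bracket_end L [198. 191.   7.  14.] 0.54
bracket_end T 252 171 0.91 [ 0.563 -0.171  0.034]
bracket_end T 230 257 0.66 [0.631 0.119 0.007]
bracket_end T 193 193 0.47 [0.697 0.088 0.177]
post_holder L [251. 160.  21.  31.] 0.71
post_holder L [226. 249.  20.  26.] 0.59
post_holder T 227 260 0.6 [0.638 0.124 0.003]
tape_roll L [232. 294.  32.  36.] 0.58
tape_roll T 231 298 0.82 [0.63  0.228 0.002]
screw_tin L [232. 129.  17.  16.] 0.59
393.9644429330694 393.9644429330694 258.76217563497283 185.52773416304964 campos [0.59392572 0.72952947 0.70006716]
```

View pics/a.png

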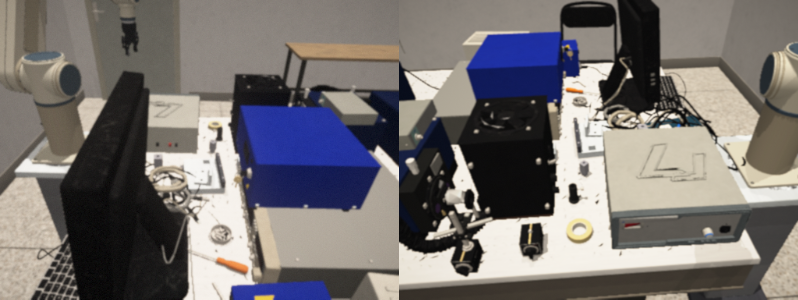

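```bash
python3 - <<'E'
import cv2,numpy as np
a=cv2.imread('pics/scene.png')[140:280,190:325];b=cv2.imread('pics/side.png')[110:250,170:305]
f=lambda x:cv2.resize(x,(396,411),interpolation=cv2.INTER_CUBIC)
cv2.imwrite('pics/b.png',np.hstack([f(a),f(b)]))
E
```

```text
(no output)
```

View pics/b.png

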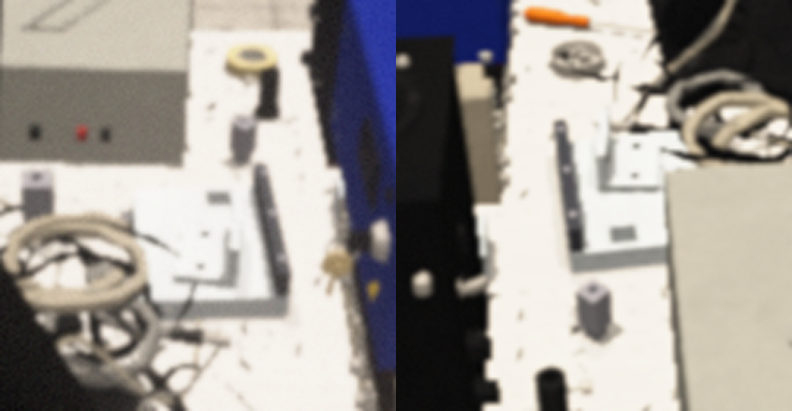

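```bash
python3 - <<'E'
from h import *
# height map of the work area from both views (10 mm... 25mm cells, in mm/10)
a=read_camera("scene");b=read_camera("side")
pts=np.vstack([cloud(p).reshape(-1,3) for p in (a,b)]);pts=pts[~np.isnan(pts[:,0])]
xs=np.arange(.1,1.0,.04);ys=np.arange(.5,-.6,-.04)
print('      '+' '.join('%3d'%(x*100) for x in xs))
for y in ys:
    r=[]
    for x in xs:
        m=(abs(pts[:,0]-x)<.02)&(abs(pts[:,1]-y)<.02)&(pts[:,2]<.9)
        r.append('%3d'%(100*np.percentile(pts[m,2],97)) if m.sum()>1 else '  .')
    print('%5d'%(y*100),' '.join(r))
E
```

```text
10  14  18  22  26  30  34  38  42  46  50  54  58  62  66  70  74  78  82  86  90  94  98
   50   .   .   .   .   .   .   .   .   .   .   .   .   .   .   .   .   .   .   .   .   .   .   .
   46   .   .   .   .   .   .   .   .   .   .   .   .   .   .   .   .   .   .   .   .   .   .   .
   42   .   .   .   .   .   .   .   .   .   .   .   .   .   .   .   .   .   .   .   .   .   .   .
   38   .   .   .   .   .   .   .   .   .   .   .   .   .   .   .   .   .   .   .   .   .   .   .
   34   .   .   0   0   0   0   0   0   0   0   0   0   0   0   0   0   0   0   0   3   5   3   0
   30   .   .   0  14  14  14  14  14  14  14  14  14   0   0   0   0   5   5   0  11  17  11   0
   26   .   .   0  14  14  14  14  14  14  14  14  14   0   2   1   0   5   5  11  11  13  11   3
   22   .   .   .  14  14  14  14  14  14  14  14  14   1   2   2   0   5   5   0   0   3   3  19
   18   0   0   .  14  14  14  14  14  14  14  14  14   0   2   1  28  28  28  28  28  28  12  19
   14   0   0   .  14  14  14  14  14  14  14  14  14   0   2   6  28  29  29  29  29  28  11  19
   10   1   0 -69  14  14  14
[... 1034 characters left out ...]
30  30  30  13
  -33   .   .   1   1   1   4  43  43  42   3   3   2   0   0  29  30  30  30  30  30  30  30   .
  -37   .  -1   2   3   5   1  43  43  42   9   5   5   2   1  29  30  30  30  30  30  30  30   .
  -41   .   .   1   2   1   0  43  42  42  19   7   6   1   1  29  30  30  30  30  30  30  30  13
  -45   .   .   1   1   1   .  43  43  42  18   8   1   1  23  29  30  30  30  30  30  30  30  13
  -49   .   2   1   1   1   .  42  43  42  18  11  12   1   0  29  29  29  29  29  29  29  29  13
  -53   .   4   7   7   .   .   1  43  42  18   9  10   1   1   2  13  13  13  13  13  13  13  13
  -57   .   5   6   1   1   .   1  43  42   6   6   9   0   0   1  13  13  13  13  13  13  13  13
```

Choice so far: the stop-like objects are at scene (202,208), about 75 mm high and nearer the robot than the jig, and at (273,188), about 55 mm high and left of the jig. I choose the first. The bracket is the L on the bed, at scene (260,224). I'll check both from above with the wrist camera.

The rows are not in the units I measure in: shifts go in shares of 1000 mm and turns go in shares of 180 degrees. I convert before sending: -621 mm / 1000 = -0.621, -487 mm / 1000 = -0.487, 74 degrees / 180 = 0.4111.

Emit:
jog_arm(
  targets=[
    [[-0.487, -0.621, -0.016], [0, 0, 0.4111], 0],
    [[-0.487, -0.621, -0.016], [0, 0, 0.4111], 0],
    [[-0.487, -0.621, -0.016], [0, 0, 0.4111], 0],
    [[-0.487, -0.621, -0.016], [0, 0, 0.4111], 0],
    [[-0.487, -0.621, -0.016], [0, 0, 0.4111], 0],
    [[-0.487, -0.621, -0.016], [0, 0, 0.4111], 0],
    [[-0.487, -0.621, -0.016], [0, 0, 0.4111], 0],
    [[-0.487, -0.621, -0.016], [0, 0, 0.4111], 0],
    [[-0.487, -0.621, -0.016], [0, 0, 0.4111], 0],
    [[-0.487, -0.621, -0.016], [0, 0, 0.4111], 0],
    [[-0.487, -0.621, -0.016], [0, 0, 0.4111], 0],
    [[-0.487, -0.621, -0.016], [0, 0, 0.4111], 0],
  ],
)

```text
time: 3.2
tool_pos: [0.3981, 0.0447, 0.4174]
tool_rot: [2.216, 2.226, 0.002]
contact_force: [0.9, 1.9, 0.3]
width: 0.0855
finger_force: 0.0
```

Converted, -175 mm / 1000 = -0.175, 72 mm / 1000 = 0.072.

Emit:
jog_arm(
  targets=[
    [[-0.175, 0.072, 0], [0, 0, 0], 0],
    [[-0.175, 0.072, 0], [0, 0, 0], 0],
    [[-0.175, 0.072, 0], [0, 0, 0], 0],
    [[-0.175, 0.072, 0], [0, 0, 0], 0],
    [[-0.175, 0.072, 0], [0, 0, 0], 0],
    [[-0.175, 0.072, 0], [0, 0, 0], 0],
  ],
)

```text
time: 3.8
tool_pos: [0.4705, -0.1286, 0.4166]
tool_rot: [-2.218, -2.224, 0.0]
contact_force: [0.2, 0.1, -1.0]
width: 0.0858
finger_force: 0.0
```

```bash
python3 - <<'E'
from h import *
p=read_camera("wrist");save(p,'w1')
np.savez('w1.npz',w=cloud(p),img=p['image'])
cv2.imwrite('pics/w1b.png',cv2.resize(p['image'],(800,600))[:,:,::-1])
s=observe();print(s['tool_pos'],s['tool_rot'],s['contact_force'],s['time'],np.round(s['joints'],2))
M=np.linalg.inv(p['world_to_cam']);print(np.round(M,3))
w=cloud(p)
for l in ['jig','socket','end_stop','bracket','bracket_end']:
  for d in tip_of(p,l)[:3]:
    c,r=np.round(d['location']).astype(int); print(l,'T',c,r,round(d['p'],2),np.round(w[min(r,383),min(c,511)],3))
E
```

```text
[ 0.4701195  -0.12773495  0.41660015] [-2.21653688e+00 -2.22484818e+00  4.39582071e-04] [-0.92462843  0.11210626 -1.507273  ] 3.85 [-0.29  0.2   1.92  0.    1.02 -0.29]
[[ 1.    -0.003 -0.001  0.471]
 [ 0.003  0.945  0.327 -0.044]
 [ 0.    -0.327  0.945  0.386]
 [ 0.     0.     0.     1.   ]]
jig T 331 185 0.97 [ 0.565 -0.16   0.025]
jig T 347 140 0.29 [ 0.585 -0.107  0.004]
socket T 344 141 0.57 [ 0.582 -0.109  0.003]
end_stop T 375 47 0.85 [ 0.601 -0.002  0.022]
end_stop T 205 168 0.59 [ 0.414 -0.129  0.061]
bracket T 356 218 0.83 [ 0.591 -0.193  0.054]
bracket T 444 136 0.59 [ 0.707 -0.102  0.005]
bracket_end T 340 190 0.98 [ 0.574 -0.164  0.035]
bracket_end T 456 156 0.96 [ 0.709 -0.121  0.033]
```

View pics/w1b.png

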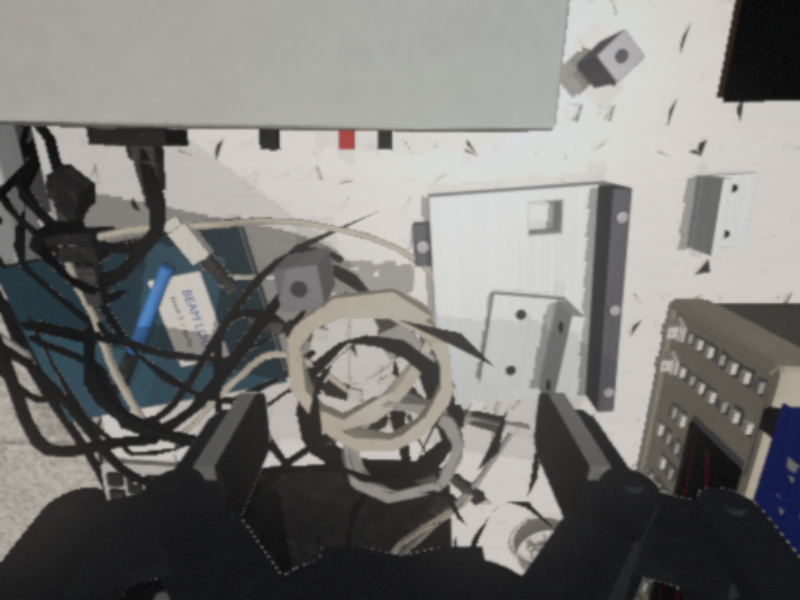

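Wrist view (800x600): the chosen stop's top is at about (303,280), and the look-alike stop is at (612,60). The chosen bracket is on the bed at about (525,340), with its look-alike at (725,210), off the jig. The socket is at (545,217) and the fence runs from (610,190) to (605,405). Next I'll fit these from the depth.

```bash
cat >> h.py <<'E'
def sel(w,x0,x1,y0,y1,z0,z1): 
    m=(w[...,0]>x0)&(w[...,0]<x1)&(w[...,1]>y0)&(w[...,1]<y1)&(w[...,2]>z0)&(w[...,2]<z1); return w[m]
def rect(P):
    c,s,a=cv2.minAreaRect((P[:,:2]*1000).astype(np.float32)); return np.round(c,1),np.round(s,1),round(a,1),len(P),round(float(np.median(P[:,2]))*1000,1)
E
python3 - <<'E'
from h import *
w=np.load('w1.npz')['w']
print('stop',rect(sel(w,.36,.44,-.19,-.09,.069,.085)))
print('stop2',rect(sel(w,.58,.65,-.04,.04,.045,.085)))
print('fence',rect(sel(w,.6,.66,-.28,-.06,.049,.058)))
print('upright',rect(sel(w,.55,.61,-.27,-.12,.066,.077)))
print('foot',rect(sel(w,.51,.60,-.27,-.13,.032,.039)))
print('bed',rect(sel(w,.47,.63,-.3,-.05,.022,.028)))
print('hole',rect(sel(w,.56,.61,-.125,-.085,-.005,.015)))
xs=np.arange(.34,.5,.01)
print(' '*5,*['%3d'%round(x*100) for x in xs])
for y in np.arange(-.06,-.26,-.01):
    print('%5d'%round(y*100),*[ '%3d'%(1000*np.max(q)) if len(q:=sel(w,x-.005,x+.005,y-.005,y+.005,-.02,.2)[:,2]) else '  .' for x in xs])
E
```

```text
stop (array([ 399.5, -144.5]), array([32.3, 32.3]), 6.7, 854, 74.7)
stop2 (array([609.7,   4.1]), array([23.1, 22.8]), 44.6, 658, 53.0)
fence (array([ 619.7, -167.9]), array([ 36.7, 179.8]), 4.1, 1852, 53.0)
upright (array([ 595. , -197.7]), array([64.3, 10.8]), 85.2, 505, 70.8)
foot (array([ 552.5, -211.5]), array([99.2, 84.2]), 84.9, 2426, 35.1)
bed (array([ 547.7, -189.4]), array([160.1, 217.5]), 2.2, 9234, 25.0)
hole (array([ 583.1, -104.4]), array([21.2, 22.7]), 5.1, 361, 3.3)
       34  35  36  37  38  39  40  41  42  43  44  45  46  47  48  49
   -6   1   1   1   1   1   1   1   1   2   1   1   1   1   2   2   1
   -7   1   2   1   2   1   1   1   1   1   1   1   1   1   1   1   1
   -8   2   2   1   1   1   1   2   2   1   2   1   1   1   1   2   1
   -9   1   1   1   2   1   1   1   1   1   2   1   0   1   1   1  26
  -10  37  28  15   1   1   1   1   2   2   1   3   4   1   2   1  25
  -11  39  29  18  15  11   8   8   7   6   5   4   2   1   1  10  25
  -12  13   1   1   1   1   4   6   7   7   7   7   7   3   1  12  25
  -13  13   1   1  32  75  76  76  76  16   1   2   6
[... 156 characters left out ...]

  -16  41  35  34   .   .  75  76  76  75  45  44  45  45  45  44   4
  -17  36  33   9   8   .   .  45  46  46  46  45  45  45  45  46  46
  -18  40  30  17   9   .  46  46  47  44  41  40  41  40  46  46  46
  -19  20  26  20  15  44  46  47  41   6   .  45  14  14  37  46  46
  -20  36  33  21  17  46  46  40  12  48  46  45  28  28  30  33  37
  -21  40  31  16  14  44  45  13  51  52  45  33  35  34  34  33  31
  -22  40  28  23  23  44  44  23  51  27   2   0   0  12  33  34  33
  -23  37  27  14   1  44  45  48  50   5   2   1   1  17  23  32  33
  -24  34  13  13  13  44  45  49  49   5   1   2  10  27  31  29  31
  -25  30  27  18  12  44  45  49  18  16   1   6  31  33  34  29  21
```

```bash
cat >> h.py <<'E'
def edge(P,ax,lo,hi,side,step=.004):
    # extreme points along axis ax in bins of the other; robust line -> (slope, value at mid)
    o=1-ax; q=[]
    for t in np.arange(lo,hi,step):
        s=P[(P[:,o]>=t)&(P[:,o]<t+step)]
        if len(s)>2: q.append([t+step/2,np.max(side*s[:,ax])*side])
    q=np.array(q); vx,vy,x0,y0=cv2.fitLine((q*1000).astype(np.float32),cv2.DIST_HUBER,0,.01,.01).ravel()
    m=1000*(lo+hi)/2; return round(float(np.degrees(np.arctan(vy/vx))),2), round(float(y0+vy/vx*(m-x0)),1), len(q)
E
python3 - <<'E'
from h import *
w=np.load('w1.npz')['w']
F=sel(w,.59,.645,-.26,-.07,.050,.056)
print('fence front',edge(F,0,-.24,-.08,-1),'back',edge(F,0,-.24,-.08,1))
B=sel(w,.47,.6,-.3,-.05,.022,.028)
print('bed left',edge(B,1,.50,.60,1),'bed robot side', edge(B,0,-.16,-.08,-1))
H=sel(w,.555,.615,-.14,-.07,.022,.028)
m=H[(H[:,0]>.575)&(H[:,0]<.59)]
for nm,ax,c in (('x',0,-.104),('y',1,.583)):
    o=1-ax; s=H[abs(H[:,o]-c)<.007][:,ax]; s=np.sort(s); g=np.argmax(np.diff(s)); print('hole',nm,s[g],s[g+1])
U=sel(w,.56,.625,-.25,-.14,.067,.075); print('upright',rect(U),edge(U,0,-.23,-.17,1),edge(U,0,-.23,-.17,-1), 'yends',U[:,1].min(),U[:,1].max())
Ft=sel(w,.51,.6,-.27,-.13,.032,.038);print('foot robot edge',edge(Ft,0,-.20,-.165,-1),'foot end',edge(Ft,1,.54,.58,1))
E
```

```text
fence front (-3.97, 622.4, 40) back (-4.34, 636.5, 40)
bed left (4.38, -83.4, 25) bed robot side (-4.25, 494.1, 20)
hole x 0.567756845104965 0.592753120534231
hole y -0.11495509886816004 -0.09091813538049329
upright (array([ 595. , -197.7]), array([64.3, 10.8]), 85.2, 485, 70.9) (4.76, 599.7, 15) (4.7, 589.8, 15) yends -0.23011800219520714 -0.16549938400985428
foot robot edge (5.48, 541.4, 9) foot end (-3.65, -162.7, 10)
```

Converted, 192 mm / 1000 = 0.192, 180 mm / 1000 = 0.18, -6.5 degrees / 180 = -0.0361.

Emit:
jog_arm(
  targets=[
    [[-0.017, -0.071, 0.05], [0, 0, -0.0361], 0],
    [[-0.017, -0.071, 0.1], [0, 0, -0.0361], 0],
    [[-0.017, -0.071, 0.13], [0, 0, -0.0361], 0],
    [[-0.017, -0.071, 0.16], [0, 0, -0.0361], 0],
    [[-0.017, -0.071, 0.18], [0, 0, -0.0361], 0],
    [[-0.017, -0.071, 0.192], [0, 0, -0.0361], 0],
    [[-0.017, -0.071, 0.192], [0, 0, -0.0361], 0],
    [[-0.017, -0.071, 0.192], [0, 0, -0.0361], 0.6],
    [[-0.017, -0.071, 0.192], [0, 0, -0.0361], 1],
    [[-0.017, -0.071, 0.192], [0, 0, -0.0361], 1],
    [[-0.017, -0.071, 0.192], [0, 0, -0.0361], 1],
    [[-0.017, -0.071, 0.192], [0, 0, -0.0361], 1],
  ],
  grip_force=50,
)

```text
time: 5.3
tool_pos: [0.3999, -0.1454, 0.2258]
tool_rot: [2.086, 2.347, 0.001]
contact_force: [-1.8, 0.3, 7.8]
width: 0.0312
finger_force: 48.7
```

Converted, 184 mm / 1000 = 0.184, 138 mm / 1000 = 0.138, 2.5 degrees / 180 = 0.0139.

Emit:
jog_arm(
  targets=[
    [[0, 0, -0.035], [0, 0, 0], 1],
    [[0, 0, -0.07], [0, 0, 0], 1],
    [[0.005, 0.046, -0.07], [0, 0, 0.0033], 1],
    [[0.01, 0.092, -0.07], [0, 0, 0.0067], 1],
    [[0.015, 0.138, -0.07], [0, 0, 0.0111], 1],
    [[0.02, 0.184, -0.07], [0, 0, 0.0139], 1],
    [[0.02, 0.184, -0.07], [0, 0, 0.0139], 1],
    [[0.02, 0.184, -0.07], [0, 0, 0.0139], 1],
  ],
)

```text
time: 6.1
tool_pos: [0.5802, -0.1032, 0.2946]
tool_rot: [-2.136, -2.303, 0.001]
contact_force: [-0.3, 0.3, -2.0]
width: 0.0313
finger_force: 51.6
```

```bash
python3 - <<'E'
from h import *
p=read_camera("wrist");w=cloud(p)
cv2.imwrite('pics/w2.png',cv2.resize(p['image'],(640,480))[:,:,::-1])
np.savez('w2.npz',w=w)
s=observe();print(s['tool_pos'],s['tool_rot'],s['contact_force'],s['time'])
T=sel(w,.55,.61,-.14,-.06,.13,.16)
print('stop top',rect(T) if len(T) else None)
H=sel(w,.55,.62,-.14,-.06,.022,.028); print(len(H)); 
for nm,ax,c in (('x',0,-.100),('y',1,.58)):
    o=1-ax; q=np.sort(H[abs(H[:,o]-c)<.006][:,ax]); g=np.argmax(np.diff(q)); print('hole',nm,q[g],q[g+1])
B=sel(w,.47,.6,-.3,-.05,.022,.028); print('bed left',edge(B,1,.50,.60,1))
F=sel(w,.59,.645,-.26,-.07,.050,.056); print('fence front',edge(F,0,-.18,-.08,-1))
E
```

```text
[ 0.57918573 -0.10349329  0.29440086] [-2.13577144e+00 -2.30171989e+00  1.71995485e-03] [-0.50559191 -0.91230282 -3.69607847] 6.15
stop top (array([ 580.7, -101.8]), array([58.6, 33. ]), 5.2, 7151, 143.6)
3005
hole x 0.5684652978218102 0.5929977972945197
hole y -0.08778088972937927 -0.08751413695040167
bed left (4.32, -83.0, 25)
fence front (-6.59, 622.0, 18)
```

View pics/w2.png

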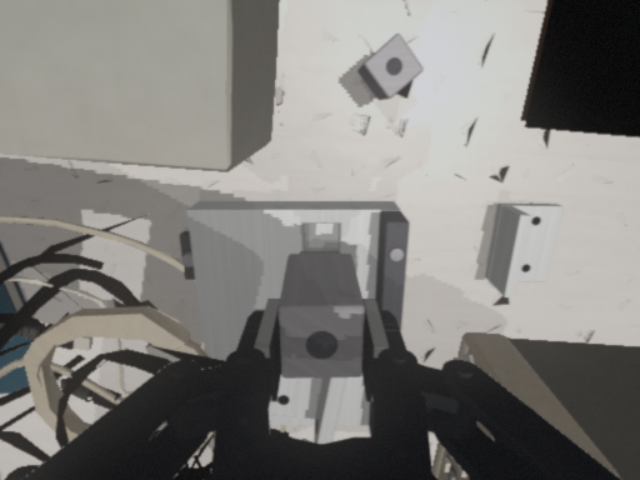

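Wrist view: the stop is held upright, its top at (320,345). Beyond its shank the socket mouth shows at (320,232). I'll compare shank and hole in jig coordinates from this same picture.

```bash
python3 - <<'E'
from h import *
w=np.load('w2.npz')['w']*1000
a=np.radians(4.25);ex=np.array([np.cos(a),np.sin(a)]);ey=np.array([-np.sin(a),np.cos(a)])
X=w[...,:2]@ex;Y=w[...,:2]@ey;Z=w[...,2]
tx,ty=np.array([579.6,-103.4])@ex,np.array([579.6,-103.4])@ey
print('tcp',tx,ty)
m=lambda *b:(X>b[0])&(X<b[1])&(Y>b[2])&(Y<b[3])&(Z>b[4])&(Z<b[5])
for z0,z1 in ((76,84),(84,88),(98,108),(110,130),(142,148)):
    k=m(tx-22,tx+22,ty-25,ty+25,z0,z1); 
    if k.sum()>5:print(z0,k.sum(),'X',np.percentile(X[k],[1,99]).round(1),'Y med/max',np.percentile(Y[k],[50,99]).round(1))
k=m(540,605,-140,-110,22,28)
for y in (-140,-137,-135,-134,-133,-132,-131,-129): 
    r=k&(abs(Y-y)<1); q=np.sort(X[r]); q=q[(q>550)&(q<600)];g=np.argmax(np.diff(q)); print(y,q[g].round(1),q[g+1].round(1))
E
```

```text
tcp 570.3433893974577 -146.06895005654022
76 20 X [560.5 579.5] Y med/max [-133.9 -133.5]
98 352 X [555.4 586. ] Y med/max [-129.1 -128.4]
110 1051 X [550.5 591. ] Y med/max [-129.1 -128.4]
142 4076 X [552.  589.6] Y med/max [-142.5 -129.1]
-140 559.2 584.4
-137 558.5 584.3
-135 558.5 584.3
-134 572.6 584.3
-133 598.2 599.2
-132 593.2 594.1
-131 591.5 592.4
-129 581.6 582.5
```

Converted, 51 mm / 1000 = 0.051, 49 mm / 1000 = 0.049.

Emit:
jog_arm(
  targets=[
    [[-0.001, 0.0007, 0.02], [0, 0, 0], 1],
    [[-0.001, 0.0007, 0.038], [0, 0, 0], 1],
    [[-0.001, 0.0007, 0.042], [0, 0, 0], 1],
    [[-0.001, 0.0007, 0.046], [0, 0, 0], 1],
    [[-0.001, 0.0007, 0.049], [0, 0, 0], 1],
    [[-0.001, 0.0007, 0.051], [0, 0, 0], 1],
    [[-0.001, 0.0007, 0.051], [0, 0, 0], 1],
  ],
)

```text
time: 6.85
tool_pos: [0.5808, -0.1047, 0.2442]
tool_rot: [2.137, 2.302, 0.0]
contact_force: [0.2, 0.5, -2.1]
width: 0.031
finger_force: 51.6
```

Converted, 14 mm / 1000 = 0.014, 12 mm / 1000 = 0.012.

Emit:
jog_arm(
  targets=[
    [[0, 0, 0.003], [0, 0, 0], 1],
    [[0, 0, 0.006], [0, 0, 0], 1],
    [[0, 0, 0.009], [0, 0, 0], 1],
    [[0, 0, 0.012], [0, 0, 0], 1],
    [[0, 0, 0.014], [0, 0, 0], 1],
    [[0, 0, 0.014], [0, 0, 0], 1],
  ],
)

```text
time: 7.45
tool_pos: [0.5809, -0.1047, 0.231]
tool_rot: [2.137, 2.302, 0.0]
contact_force: [-3.9, 1.5, 10.5]
width: 0.031
finger_force: 53.2
```

Converted, -150 mm / 1000 = -0.15, -110 mm / 1000 = -0.11.

Emit:
jog_arm(
  targets=[
    [[0, 0, 0], [0, 0, 0], 0.3],
    [[0, 0, 0], [0, 0, 0], 0],
    [[0, 0, 0], [0, 0, 0], 0],
    [[0, 0, -0.02], [0, 0, 0], 0],
    [[0, 0, -0.06], [0, 0, 0], 0.3],
    [[0, 0, -0.11], [0, 0, 0], 0.3],
    [[0, -0.02, -0.15], [0, 0, 0], 0.3],
    [[0, -0.02, -0.15], [0, 0, 0], 0.3],
  ],
)

```text
time: 8.25
tool_pos: [0.561, -0.1065, 0.3854]
tool_rot: [2.133, 2.297, 0.007]
contact_force: [0.9, -0.9, 0.4]
width: 0.0598
finger_force: 0.0
```

```bash
python3 - <<'E'
from h import *
p=read_camera("wrist");w=cloud(p);a=read_camera("scene");b=read_camera("side")
cv2.imwrite('pics/w3.png',cv2.resize(p['image'],(640,480))[:,:,::-1])
s=observe();print(s['tool_pos'],s['tool_rot'],s['contact_force'],s['time'],s['width'])
T=sel(w,.55,.62,-.15,-.06,.07,.09); print('stop top',rect(T))
U=sel(w,.56,.64,-.26,-.14,.067,.075); print('upright',rect(U),edge(U,0,-.21,-.17,1),edge(U,0,-.21,-.17,-1))
Ft=sel(w,.51,.6,-.27,-.13,.032,.038);print('foot end',edge(Ft,1,.54,.58,1))
P=np.vstack([cloud(q).reshape(-1,3) for q in (p,a,b)]+[np.load(f)['w'].reshape(-1,3) for f in('w1.npz','w2.npz')])
for y in np.arange(-.30,-.08,.01):
    q=P[(abs(P[:,1]-y)<.005)&(P[:,0]>.60)&(P[:,0]<.75)]
    print(round(y,2),[(lo,round(float(np.percentile(r[:,0],1)),3)) for lo in (.08,.12,.16,.2,.24,.28) if len(r:=q[(q[:,2]>lo)&(q[:,2]<lo+.04)])>3])
E
```

```text
[ 0.56058571 -0.106112    0.37945245] [-2.13739443e+00 -2.30205297e+00  1.74605582e-04] [ 0.57117549 -0.01760609  0.58033826] 8.4 0.06011918768836607
stop top (array([ 580.9, -103.3]), array([31.4, 31.5]), 3.9, 1105, 79.8)
upright (array([ 594.6, -205.5]), array([80.1, 10.3]), 85.1, 617, 70.9) (5.31, 600.8, 10) (5.0, 591.1, 10)
foot end (-4.02, -162.6, 10)
-0.3 [(0.08, 0.694), (0.12, 0.693), (0.16, 0.675), (0.2, 0.675), (0.24, 0.675), (0.28, 0.675)]
-0.29 [(0.08, 0.694), (0.12, 0.693), (0.16, 0.675), (0.2, 0.675), (0.24, 0.675), (0.28, 0.675)]
-0.28 [(0.08, 0.694), (0.12, 0.693), (0.16, 0.675), (0.2, 0.675), (0.24, 0.675), (0.28, 0.675)]
-0.27 [(0.08, 0.694), (0.12, 0.693), (0.16, 0.675), (0.2, 0.675), (0.24, 0.675), (0.28, 0.675)]
-0.26 [(0.08, 0.693), (0.12, 0.693), (0.16, 0.675), (0.2, 0.675), (0.24, 0.675), (0.28, 0.675)]
-0.25 [(0.08, 0.694), (0.12, 0.694), (0.16, 0.675), (0.2, 0.675), (0.24, 0.675), (0.28, 0.675)]
-0.24 [(0.08, 0.699), (0.12, 0.694), (0.16, 0.675), (0.2, 0.675), (0.24, 0.675), (0.28, 0.675)]
-0.23 [(0.08, 0.695), (0.12, 0.695), (0.16, 0.672), (0.2, 0.672), (0.24, 0.675), (0.28, 0.675)]
-0.22 [(0.08, 0.695), (0.12, 0.694), (0.16, 0.675), (0.2, 0.675), (0.24, 0.675), (0.28, 0.675)]
-0.21 [(0.08, 0.699), (0.12, 0.687), (0.16, 0.672), (0.2, 0.675), (0.24, 0.675), (0.28, 0.675)]
-0.2 [(0.08, 0.695), (0.12, 0.688), (0.16, 0.671), (0.2, 0.675), (0.24, 0.675), (0.28, 0.675)]
-0.19 [(0.08, 0.695), (0.12, 0.695), (0.16, 0.675), (0.2, 0.675), (0.24, 0.675), (0.28, 0.675)]
-0.18 [(0.08, 0.694), (0.12, 0.694), (0.16, 0.675), (0.2, 0.676), (0.24, 0.676), (0.28, 0.676)]
-0.17 [(0.08, 0.695), (0.12, 0.695)]
-0.16 []
-0.15 []
-0.14 []
-0.13 []
-0.12 [(0.24, 0.601), (0.28, 0.613)]
-0.11 [(0.16, 0.614), (0.2, 0.601), (0.24, 0.604), (0.28, 0.603)]
-0.1 [(0.12, 0.604), (0.16, 0.611), (0.2, 0.601), (0.24, 0.601), (0.28, 0.602)]
-0.09 [(0.12, 0.6), (0.16, 0.6), (0.2, 0.6), (0.24, 0.6), (0.28, 0.613)]
```

View pics/w3.png

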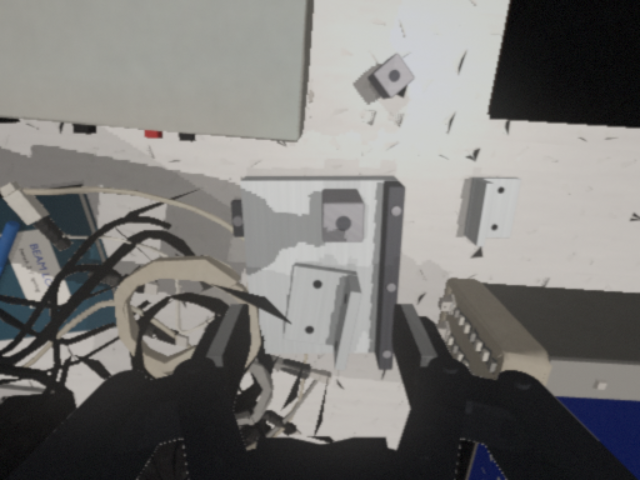

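Converted, 149 mm / 1000 = 0.149, 140 mm / 1000 = 0.14, 9.1 degrees / 180 = 0.0506.

Emit:
jog_arm(
  targets=[
    [[-0.05, 0.013, 0.02], [0, 0, 0.0278], 0.3],
    [[-0.102, 0.0265, 0.05], [0, 0, 0.0506], 0.3],
    [[-0.102, 0.0265, 0.09], [0, 0, 0.0506], 0.3],
    [[-0.102, 0.0265, 0.12], [0, 0, 0.0506], 0.3],
    [[-0.102, 0.0265, 0.14], [0, 0, 0.0506], 0.3],
    [[-0.102, 0.0265, 0.149], [0, 0, 0.0506], 0.3],
    [[-0.102, 0.0265, 0.149], [0, 0, 0.0506], 0.4],
    [[-0.102, 0.0265, 0.149], [0, 0, 0.0506], 1],
    [[-0.102, 0.0265, 0.149], [0, 0, 0.0506], 1],
    [[-0.102, 0.0265, 0.149], [0, 0, 0.0506], 1],
    [[-0.102, 0.0265, 0.149], [0, 0, 0.0506], 1],
    [[-0.102, 0.0265, 0.149], [0, 0, 0.0506], 1],
  ],
  grip_force=30,
)

```text
time: 9.6
tool_pos: [0.5953, -0.2059, 0.2322]
tool_rot: [2.312, 2.124, 0.002]
contact_force: [-1.0, 0.7, 6.5]
width: 0.009
finger_force: 33.0
```

Converted, 47 mm / 1000 = 0.047, 38 mm / 1000 = 0.038, -9.1 degrees / 180 = -0.0506.

Emit:
jog_arm(
  targets=[
    [[0.008, 0.002, 0], [0, 0, -0.0111], 1],
    [[0.018, 0.005, 0], [0, 0, -0.0222], 1],
    [[0.028, 0.009, 0], [0, 0, -0.0333], 1],
    [[0.038, 0.012, 0], [0, 0, -0.0444], 1],
    [[0.047, 0.0145, 0], [0, 0, -0.0506], 1],
    [[0.047, 0.0145, 0], [0, 0, -0.0506], 1],
  ],
)

```text
time: 10.2
tool_pos: [0.6142, -0.1594, 0.2322]
tool_rot: [2.134, 2.302, 0.003]
contact_force: [-0.1, 1.6, 5.5]
width: 0.0089
finger_force: 32.9
```

```bash
cat >> h.py <<'E'
def jigclouds(p):
    w=cloud(p)*1000; a=np.radians(4.25)
    X=w[...,0]*np.cos(a)+w[...,1]*np.sin(a)-553.2; Y=-w[...,0]*np.sin(a)+w[...,1]*np.cos(a)+213.8
    return np.stack([X,Y,w[...,2]],-1)/1000
E
python3 - <<'E'
from h import *
p=read_camera("wrist");w=jigclouds(p)
cv2.imwrite('pics/w4.png',cv2.resize(p['image'],(640,480))[:,:,::-1])
s=observe();print(s['tool_pos'],s['tool_rot'],s['contact_force'],s['time'],s['width'],s['finger_force'])
x,y=s['tool_pos'][:2]*1000;a=np.radians(4.25);print('tcp jig',x*np.cos(a)+y*np.sin(a)-553.2,-x*np.sin(a)+y*np.cos(a)+213.8)
Ft=sel(w,-.04,.03,-.05,.055,.032,.038);print('foot end Y',edge(Ft,1,-.01,.03,1))
U=sel(w,.03,.06,-.04,.06,.067,.075);print('upright',rect(U))
F=sel(w,.05,.08,-.04,.09,.050,.056);print('fence front',edge(F,0,.055,.085,-1))
T=sel(w,-.01,.05,.04,.09,.074,.085);print('stop top',rect(T))
E
```

```text
[ 0.6141323  -0.15973312  0.23221404] [2.13508014 2.3014543  0.0025916 ] [0.75603011 2.14631685 5.35213584] 10.25 0.008639009245357484 32.866995334625244
tcp jig 47.405967794663525 8.9937039545446
foot end Y (3.3, 36.9, 10)
upright (array([44.9, 14.1]), array([89.3, 28.8]), 85.3, 3037, 70.8)
fence front (0.17, 56.5, 8)
stop top (array([18.2, 67.2]), array([32.3, 32.5]), 0.2, 5910, 79.8)
```

View pics/w4.png

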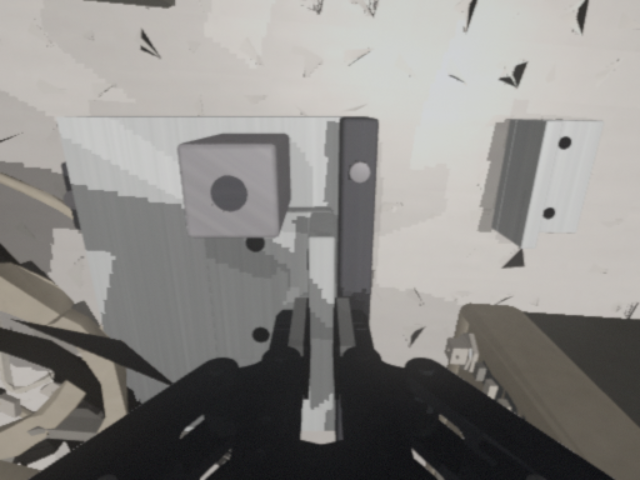

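Wrist view: the bracket is held by its upright, at (320,300), square and just short of the stop, at (235,185), with a narrow gap to the fence at (358,210). Next I slide it up to the stop and then to the fence.

Converted, 4 mm / 1000 = 0.004, 3.5 mm / 1000 = 0.0035.

Emit:
jog_arm(
  targets=[
    [[0.0015, 0, 0], [0, 0, 0], 1],
    [[0.0025, 0, 0], [0, 0, 0], 1],
    [[0.0035, 0, 0], [0, 0, 0], 1],
    [[0.004, 0, 0], [0, 0, 0], 1],
    [[0.004, 0, 0], [0, 0, 0], 1],
  ],
)

```text
time: 10.75
tool_pos: [0.6136, -0.1568, 0.2322]
tool_rot: [2.135, 2.3, 0.002]
contact_force: [0.1, -1.6, 5.8]
width: 0.009
finger_force: 32.9
```

Converted, 3 mm / 1000 = 0.003, 2 mm / 1000 = 0.002.

Emit:
jog_arm(
  targets=[
    [[0.001, 0, 0], [0, 0, 0], 1],
    [[0.002, 0, 0], [0, 0, 0], 1],
    [[0.002, 0.001, 0], [0, 0, 0], 1],
    [[0.002, 0.002, 0], [0, 0, 0], 1],
    [[0.002, 0.003, 0], [0, 0, 0], 1],
    [[0.002, 0.003, 0], [0, 0, 0], 1],
  ],
)

```text
time: 11.35
tool_pos: [0.616, -0.1546, 0.2322]
tool_rot: [2.136, 2.302, -0.0]
contact_force: [-2.7, -1.8, 8.4]
width: 0.0091
finger_force: 33.3
```

```bash
cat > chk.py <<'E'
from h import *
import sys
p=read_camera("wrist");w=jigclouds(p)
if len(sys.argv)>1: cv2.imwrite('pics/%s.png'%sys.argv[1],cv2.resize(p['image'],(640,480))[:,:,::-1])
s=observe();print(s['tool_pos'],s['contact_force'],s['time'],s['width'])
x,y=s['tool_pos'][:2]*1000;a=np.radians(4.25);print('tcp jig',x*np.cos(a)+y*np.sin(a)-553.2,-x*np.sin(a)+y*np.cos(a)+213.8)
U=sel(w,.035,.062,.028,.065,.067,.075);print('upright end part',rect(U),'Ymax',np.percentile(U[:,1],[90,98,100]),edge(U,0,.03,.045,1))
E=sel(w,.04,.056,.03,.07,.040,.065);print('end face Y',np.median(E[:,1]),len(E))
F=sel(w,.05,.08,-.04,.09,.050,.056);print('fence front',edge(F,0,.055,.085,-1))
T=sel(w,-.01,.05,.04,.09,.074,.085);print('stop top',rect(T)[:2],'face Y min',edge(T,1,.005,.03,-1))
E
python3 chk.py
```

```text
[ 0.61600347 -0.15460541  0.23221586] [-1.78311704 -2.63338738  7.56684395] 11.4 0.009048596373332642
tcp jig 49.65200420780877 13.968638772421343
upright end part (array([50.1, 41.1]), array([ 9.8, 26.3]), 0.4, 1104, 70.8) Ymax [0.05242436 0.05379103 0.05430032] (-0.66, 55.0, 4)
end face Y 0.053717171517042944 284
fence front (0.11, 56.5, 8)
stop top (array([18.3, 69.6]), array([32.2, 32.4])) face Y min (1.34, 54.2, 7)
```

Converted, -110 mm / 1000 = -0.11, -80 mm / 1000 = -0.08, -20 degrees / 180 = -0.1111.

Emit:
jog_arm(
  targets=[
    [[0, 0.001, 0], [0, 0, 0], 1],
    [[0, 0.002, 0], [0, 0, 0], 1],
    [[0, 0.002, 0], [0, 0, 0], 1],
    [[0, 0.0015, 0], [0, 0, 0], 0.7],
    [[0, 0.0015, 0], [0, 0, 0], 0.7],
    [[0, 0.0015, -0.02], [0, 0, 0], 0.7],
    [[0, 0.0015, -0.06], [0, 0, 0], 0.8],
    [[0, -0.04, -0.06], [-0.0389, 0, 0], 1],
    [[0, -0.08, -0.06], [-0.0778, 0, 0], 1],
    [[0, -0.11, -0.06], [-0.1111, 0, 0], 1],
    [[0, -0.11, -0.06], [-0.1111, 0, 0], 1],
    [[0, -0.11, -0.06], [-0.1111, 0, 0], 1],
  ],
)

```text
time: 12.6
tool_pos: [0.5059, -0.1625, 0.2912]
tool_rot: [1.961, 2.11, 0.372]
contact_force: [1.1, -0.8, 0.4]
width: 0.0
finger_force: 0.0
```

```bash
python3 chk.py w5; python3 - <<'E'
from h import *
s=observe();Rm=R.from_rotvec(s['tool_rot']).as_matrix();print(Rm.round(3))
E
```

```text
[ 0.50695712 -0.16255238  0.29130168] [0.65880683 0.36083802 0.31470079] 12.65 0.00036437154919311687
tcp jig -59.68343014089817 14.124786440109318
upright end part (array([50.9, 41. ]), array([10.6, 25.9]), 0.5, 488, 70.7) Ymax [0.05185573 0.0536676  0.05394984] (1.31, 56.0, 4)
end face Y 0.042937251983834954 420
fence front (-0.04, 55.9, 8)
stop top (array([17.8, 69.6]), array([32.1, 32.2])) face Y min (-0.15, 53.8, 7)
[[-0.074  0.937  0.341]
 [ 0.997  0.07   0.025]
 [-0.001  0.342 -0.94 ]]
```

View pics/w5.png

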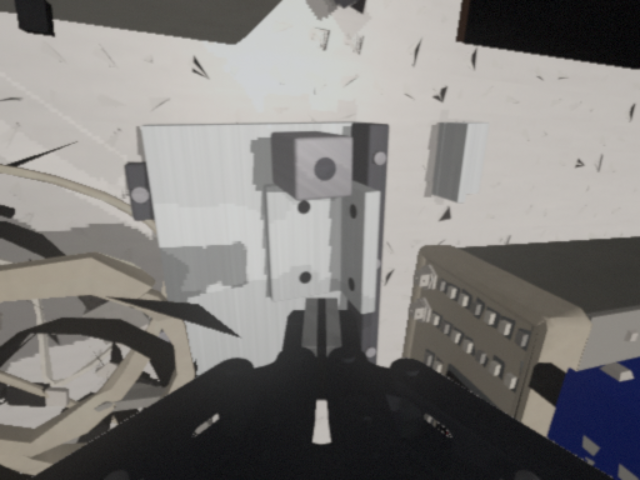

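Wrist view: the upright lies flush against the fence at (378,240), and the bracket's end meets the stop at (325,165). The fingers are shut and tilted forward, ready to push. Next: descend into the inside corner.

Converted, 90 mm / 1000 = 0.09, 87 mm / 1000 = 0.087.

Emit:
jog_arm(
  targets=[
    [[0, -0.002, 0.03], [0, 0, 0], 1],
    [[0, -0.004, 0.06], [0, 0, 0], 1],
    [[0, -0.004, 0.078], [0, 0, 0], 1],
    [[0, -0.004, 0.084], [0, 0, 0], 1],
    [[0, -0.004, 0.087], [0, 0, 0], 1],
    [[0, -0.004, 0.09], [0, 0, 0], 1],
    [[0, -0.004, 0.09], [0, 0, 0], 1],
  ],
  grip_force=60,
)

```text
time: 13.35
tool_pos: [0.5335, -0.1603, 0.2054]
tool_rot: [1.959, 2.111, 0.373]
contact_force: [-0.1, 0.4, 0.5]
width: -0.0001
finger_force: 0.0
```

Converted, 5 mm / 1000 = 0.005, 4 mm / 1000 = 0.004.

Emit:
jog_arm(
  targets=[
    [[0, 0.0005, 0.0015], [0, 0, 0], 1],
    [[0, 0.001, 0.003], [0, 0, 0], 1],
    [[0, 0.002, 0.004], [0, 0, 0], 1],
    [[0, 0.003, 0.005], [0, 0, 0], 1],
    [[0, 0.003, 0.005], [0, 0, 0], 1],
  ],
)

```text
time: 13.85
tool_pos: [0.5378, -0.1599, 0.2014]
tool_rot: [1.96, 2.111, 0.372]
contact_force: [0.6, -0.2, 0.1]
width: 0.0002
finger_force: 0.0
```

Converted, 3.8 mm / 1000 = 0.0038, 1.8 mm / 1000 = 0.0018.

Emit:
jog_arm(
  targets=[
    [[0, 0.0005, 0.001], [0, 0, 0], 1],
    [[0, 0.0009, 0.0019], [0, 0, 0], 1],
    [[0, 0.0014, 0.0029], [0, 0, 0], 1],
    [[0, 0.0018, 0.0038], [0, 0, 0], 1],
    [[0, 0.0018, 0.0038], [0, 0, 0], 1],
  ],
)

```text
time: 14.35
tool_pos: [0.5408, -0.1599, 0.1996]
tool_rot: [1.959, 2.11, 0.373]
contact_force: [-5.9, -0.3, 15.2]
width: 0.0
finger_force: 7.3
```

Converted, 2.8 mm / 1000 = 0.0028, 1.9 mm / 1000 = 0.0019.

Emit:
jog_arm(
  targets=[
    [[0, 0.001, 0.0003], [0, 0, 0], 1],
    [[0, 0.0019, 0.0007], [0, 0, 0], 1],
    [[0, 0.0028, 0.001], [0, 0, 0], 1],
    [[0, 0.0028, 0.001], [0, 0, 0], 1],
  ],
)

```text
time: 14.75
tool_pos: [0.5439, -0.1597, 0.1996]
tool_rot: [1.958, 2.11, 0.373]
contact_force: [-4.5, -0.1, 13.9]
width: 0.0
finger_force: 6.6
```

Converted, 3.8 mm / 1000 = 0.0038, 2.8 mm / 1000 = 0.0028.

Emit:
jog_arm(
  targets=[
    [[0, 0.001, 0.0003], [0, 0, 0], 1],
    [[0, 0.0019, 0.0007], [0, 0, 0], 1],
    [[0, 0.0028, 0.001], [0, 0, 0], 1],
    [[0, 0.0038, 0.0014], [0, 0, 0], 1],
    [[0, 0.0038, 0.0014], [0, 0, 0], 1],
  ],
)

```text
time: 15.25
tool_pos: [0.5451, -0.1596, 0.1995]
tool_rot: [1.962, 2.113, 0.371]
contact_force: [-25.4, -6.4, 30.8]
width: -0.0003
finger_force: 20.8
```

Converted, 0.8 mm / 1000 = 0.0008, 0.5 mm / 1000 = 0.0005.

Emit:
jog_arm(
  targets=[
    [[0, 0.0005, 0.0002], [0, 0, 0], 1],
    [[0, 0.0008, 0.0005], [0, 0, 0], 1],
    [[0, 0.0008, 0.0005], [0, 0, 0], 1],
  ],
)

```text
time: 15.55
tool_pos: [0.5453, -0.1597, 0.1995]
tool_rot: [1.963, 2.113, 0.371]
contact_force: [-29.8, -7.7, 35.9]
width: 0.0003
finger_force: 24.5
```

```bash
python3 chk.py w6
```

```text
[ 0.54528364 -0.15966647  0.19950857] [-30.26684983  -7.56212987  36.60535286] 15.6 -0.0005697124337282418
tcp jig -21.24843441566304 14.162434547731777
upright end part (array([51.2, 41.1]), array([11.2, 26.2]), 1.8, 1391, 70.7) Ymax [0.05256576 0.05385047 0.0543051 ] (-1.06, 56.3, 4)
end face Y 0.04580544039944428 1093
fence front (-0.09, 55.8, 8)
stop top (array([18. , 69.8]), array([32. , 32.2])) face Y min (0.41, 54.1, 7)
```

View pics/w6.png

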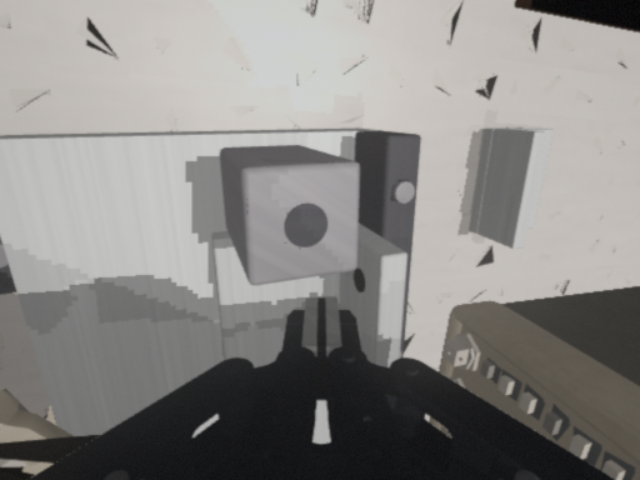

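Wrist view: the fingers are in the inside corner at (322,310), the upright is flat on the fence at (405,250), and its end meets the stop's face at (300,280). The push is steady at about 30 N forward and 36 N down.

```bash
python3 -c "
from workcell import *
print(sign_off())"
```

```text
the job is handed in; nothing more can be done
None
```

I handed the job in at about 16 s: the stop is home in its socket and the bracket is flat on the fence and up against the stop, held by a diagonal push of about 30 N forward and 36 N down; the bracket pushed the stop about 2 mm along its socket's play, so its face reads about y = +54 mm, not +52, and the bystanders were never approached.

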